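# Sort the pantry odds and ends into their trays

## Robot

A 6-joint arm with a two-finger parallel gripper is mounted at the origin on the work surface. World frame = base frame: x ahead of the robot, y to its left, z up, the work surface at z = 0. Lengths are in m, angles in rad, forces in N, time in s.
With the tool pointing down it reaches from about 0.35 to 0.85 m from the base axis. Payload 8.1 kg.
Tool frame: the origin (TCP) lies at the very end of the fingers, on their centre line; the grasp point (between the pads) lies 19 mm behind it; z points along the fingers, y is the line along which they close (so a half turn about z gives the same grasp; the last joint's range is limited). The gripper opens to 93 mm and grips with 3 to 60 N. Pads are 15 mm wide; open, the fingers measure 128 mm over their backs; the gripper's body (75 mm by 188 mm) begins 65 mm behind the grasp point.
Start: joints at [-1.33, 0.13, 1.488, -0, 1.523, -0.085], TCP at [0.192, -0.568, 0.219] pointing down, gripper open.
Joint ranges: [-2.96, 2.96], [-0.89, 2.26], [0.02, 2.5], [-1.34, 4.48], [0, 2.73], [-2.66, 2.66]. Speed limits (rad/s): [2.39, 2.39, 2.79, 3.14, 3.14, 3.14].

## Interface

Orientations are given as a rotation vector (axis times angle).
In Python, from plant import monitor, eyes, ticket gives the robot as it stands.
- The arm moves only by the tool arm_command, never from a script. Its argument "deltas" is a list that holds one entry, the list of rows, each a list of 6 numbers: the shift along the world's x, y, z in cm, then the turn, a rotation vector about the world's x, y, z in degrees. In form: [[[tx, ty, tz, rx, ry, rz], ...]]. A call has 1 to 12 rows; each row shifts and turns the commanded pose from where the row before left it; what a row does not reach is not made up. A row lasts 1/12 s, in which the tool goes at most 41.7 mm and 7.16 degrees, less where a joint would pass 70% of its speed; a pose out of reach is approached as far as the arm can. A call is refused whole if a number of a shift passes 4.17 or a number of a turn 7.16, either way. A call with a gripper value outside its range is refused whole. "gripper" is the opening, from -1 (shut) to 1 (fully open), set as the call begins (left out, the last holds). The fingers move at their own pace and stop on an object; "squeeze" is the grip in N (left out, the last holds). Time passes only in rows, so rows that do not move let the fingers close. It gives the time, the measured TCP pose, the force, the opening and the grip force at its end, in the units of the state.
- monitor.read_state(): the state, without advancing time (a new reading comes with each control period).
- eyes.read_camera(name): name is "scene" or "top" or "wrist"; returns the picture (400x640x3 uint8, blue, green, red); there is no depth.
- eyes.camera_model(name): a dict with "fx", "fy", "cx", "cy" (pixels), "k1" (the pictures are not rectified: a ray, as slopes to the right and down, at radius r is drawn at 1 + k1 r^2 times it, then the intrinsics apply), "rvec" (rotation vector, rad) and "tvec" (3), from world to camera coordinates, as OpenCV has them. Camera axes: x right, y down, z forward; pixel columns grow to the right and rows downward; lengths in m; the calibration is good to about 2 mm. A picture is of the moment at which its call begins: read the wrist's pose just before it. camera_model takes no time and is no camera call; for the wrist camera it gives the pose at the moment of the call.
- ticket.close_job(): hands the job in; it is judged then, once.
The state is a dict: "t": time; "q": joint angles; "dq": joint speeds; "joint_torque": joint torques, N m; "tool_pos": TCP position; "orientation": TCP orientation; "force": force on the tool from outside, world axes, zero at the start; "wrist_torque": the same for the moment, N m; "opening": finger opening in m; "gripper_force": force on a finger pad.
Only numpy, scipy, OpenCV 4.12 (cv2) and the standard library are available. Lean on these libraries where they do the work, as an engineer would, in place of code of your own. Each camera call takes 0.05 s, during which the arm holds its last target. There are 200 camera calls.

## Task

Tidy the pantry counter: put the two red-lidded coffee capsules in the black two-bay tray and the two green-capped spice jars in the white two-bay tray, one to each bay, and the silver napkin ring in the small blue tray. Set each one down without dropping it, standing upright and flat on the floor of its bay, and leave the mug and the green bottle where they are.

Things in the scene. Friction and masses are not known exactly. Their poses are not given: they have to be found in the camera images.
- pod_a: Single-serve coffee capsule: white plastic cup with a round red lid on top, standing upright, light (about 25 g). 44.6 mm tall, foot 40 mm diameter, widening to 47 mm at 39 mm height, then a rim 51 mm in diameter from 39 to 44 mm; the rim is what a gripper holds best. Rigid. Origin: centre of its underside; z is its upright axis.
- pod_b: Second capsule, same as pod_a. Single-serve coffee capsule: white plastic cup with a round red lid on top, standing upright, light (about 25 g). 44.6 mm tall, foot 40 mm diameter, widening to 47 mm at 39 mm height, then a rim 51 mm in diameter from 39 to 44 mm; the rim is what a gripper holds best. Rigid. Origin: centre of its underside; z is its upright axis.
- jar_a: Small spice jar, standing upright: amber glass body with pale paper band, 42 mm diameter and 40 mm high, with a green screw cap 44 mm diameter on top (40 to 58 mm height); 58 mm tall, about 90 g. Rigid. Origin: centre of its underside; z is its upright axis.
- jar_b: Second jar, same as jar_a. Small spice jar, standing upright: amber glass body with pale paper band, 42 mm diameter and 40 mm high, with a green screw cap 44 mm diameter on top (40 to 58 mm height); 58 mm tall, about 90 g. Rigid. Origin: centre of its underside; z is its upright axis.
- napkin_ring: Silver-coloured steel napkin ring: a plain tube standing on end, open at top and bottom, outer diameter 44 mm, inner 36 mm, 38 mm tall, about 60 g. Origin: centre of its underside; z is the tube's axis.
- pod_tray: Black plastic tray for the coffee capsules, 84 mm (its x) by 164 mm (its y), with two square bays of 76 x 76 mm inside, centred at y = +40 mm and y = -40 mm, parted by a 4 mm wall; fixed to the counter, open on top, overall height 18 mm, floor 4 mm thick, walls 4 mm thick. Origin: centre of its underside, on the counter; z up.
- spice_tray: White painted tray for the spice jars, 84 mm (its x) by 164 mm (its y), with two square bays of 76 x 76 mm inside, centred at y = +40 mm and y = -40 mm, parted by a 4 mm wall; fixed to the counter, open on top, overall height 18 mm, floor 4 mm thick, walls 4 mm thick. Origin: centre of its underside, on the counter; z up.
- ring_tray: Small blue ceramic tray for the napkin ring, 84 x 84 mm, one square bay of 76 x 76 mm centred on the origin; fixed to the counter, open on top, overall height 18 mm, floor 4 mm thick, walls 4 mm thick. Origin: centre of its underside, on the counter; z up.
- mug: Bystander, to be left alone: white mug, 80 mm diameter, 90 mm tall, with a handle towards its own +y, standing on the robot's left. Origin: centre of its underside.
- bottle: Bystander, to be left alone: green glass bottle, 68 mm diameter, 220 mm tall, standing on the robot's right. Origin: centre of its underside.
Not all that is in view belongs to the job. What is shaped like the pod_a but brown is not meant.

How it is judged:
By the outcome, as a careful person would: the job done as asked, in the order asked, and still so for the second after the job is handed in, with the robot touching nothing.
It also fails if it takes over 115 s, if anything falls off the work surface, if the arm or the gripper's body presses on something with over 40 N, if the wrist force passes 120 N, or if a joint passes its speed limit or range.

## Working session

There is one attempt and no reset: what is moved stays moved. The work goes in short steps, Python scripts to look and compute and a tool call to move; the robot and the scene stay as the last step left them, time stands still between calls to the robot, and variables do not carry over. Pictures are saved under pics/ and viewed, at most 14 in all, crops included, and the job is handed in when it is done.

Besides the shell and the picture viewer there is one more tool, called after "Request:" as a command line: name --argument value ..., lists and objects as JSON in quotes. arm_command: Moves the arm, as the interface text tells. Its arguments: {"type":"object","properties":{"deltas":{"type":"array"},"gripper":{"type":"number"},"squeeze":{"type":"number"}},"required":["deltas"]}

```bash
mkdir -p pics; ls; python3 - <<'E'
from plant import monitor, eyes
import cv2
s=monitor.read_state();print({k:s[k] for k in("t","tool_pos","orientation","force","opening")})
for n in("scene","top"):
    cv2.imwrite(f"pics/{n}0.png",eyes.read_camera(n)); print(n,eyes.camera_model(n))
print(eyes.camera_model("wrist"))
E
```

```text
pics
{'t': 0.0, 'tool_pos': array([ 0.19192671, -0.56786715,  0.21758883]), 'orientation': array([-3.09819756e+00, -5.09173354e-01,  1.96076177e-04]), 'force': array([-0.35920858,  0.874453  , -0.2653788 ]), 'opening': 0.09315366742717127}
scene {'fx': 445.28055986164156, 'fy': 445.28055986164156, 'cx': 320.3569494702617, 'cy': 202.62603993460755, 'k1': -0.017982069383943727, 'rvec': array([ 1.33840631,  1.98539409, -1.03033742]), 'tvec': array([ 0.16584927, -0.21849002,  1.61379501])}
top {'fx': 403.0878176634988, 'fy': 403.0878176634988, 'cx': 328.83416497011035, 'cy': 196.58186293171119, 'k1': -0.015777352765557487, 'rvec': array([ 2.18144458, -2.1213505 ,  0.16960427]), 'tvec': array([-0.02454122,  0.44407761,  1.30919291])}
{'fx': 301.3625636831982, 'fy': 301.3625636831982, 'cx': 323.79691977881663, 'cy': 201.19014440744976, 'k1': -0.020926590329922598, 'rvec': array([-2.34118364,  1.68030316,  0.26145289]), 'tvec': array([-0.59913792, -0.03691398,  0.39269548])}
```

View pics/scene0.png

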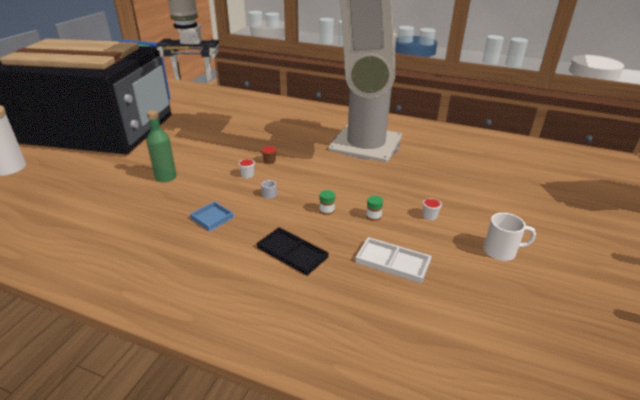

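View pics/top0.png

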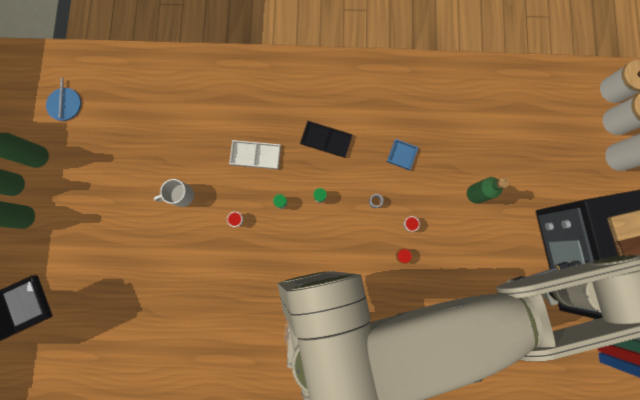

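The scene picture shows red capsules at (247,168) and (431,208), jars at (327,201) and (375,207), the ring at (269,188) and the brown decoy at (269,155). The top picture shows capsules at (412,224) and (234,219), jars at (280,201) and (320,195), the ring at (376,201), the decoy at (404,256), and trays at white (256,154), black (327,139) and blue (403,155).

```bash
python3 - <<'E'
import cv2
def crop(n,x0,y0,x1,y1,f):
    im=cv2.imread(f"pics/{n}0.png")[y0:y1,x0:x1]
    im=cv2.resize(im,None,fx=f,fy=f,interpolation=cv2.INTER_CUBIC)
    for x in range((x0//10+1)*10,x1,10): cv2.putText(im,str(x),(int((x+.5-x0)*f)-10,10),0,.35,(255,255,255),1); cv2.line(im,(int((x+.5-x0)*f),12),(int((x+.5-x0)*f),20),(255,255,255),1)
    for y in range((y0//10+1)*10,y1,10): cv2.putText(im,str(y),(0,int((y+.5-y0)*f)+4),0,.35,(255,255,255),1); cv2.line(im,(24,int((y+.5-y0)*f)),(32,int((y+.5-y0)*f)),(255,255,255),1)
    cv2.imwrite(f"pics/{n}_crop.png",im)
crop("top",220,115,430,270,3.8); crop("scene",185,140,450,285,3)
E
```

```text
(no output)
```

View pics/top_crop.png

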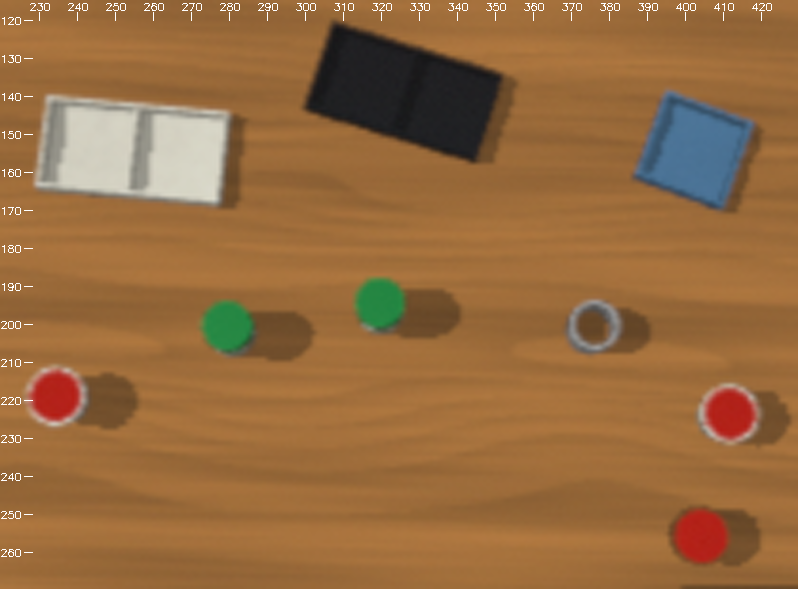

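View pics/scene_crop.png

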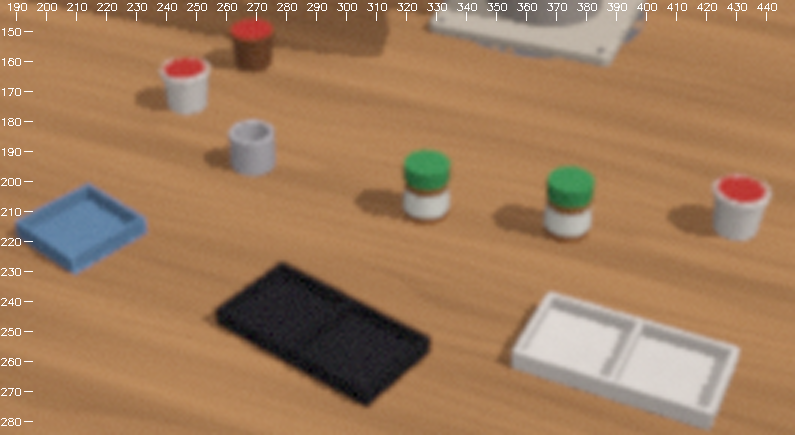

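The top crop shows the red lids at crop (56,396) and (729,413), the caps at (228,326) and (380,302), the ring at (595,326), and the tray corners clearly. The scene crop shows the same items. The brown-bodied capsule, with its red top at scene (269,150), is the decoy. Next I triangulate.

```bash
cat > h.py <<'E'
import numpy as np, cv2
from plant import eyes
C={n:eyes.camera_model(n) for n in("scene","top")}
def ray(m,uv):
    d=np.array([(uv[0]-m["cx"])/m["fx"],(uv[1]-m["cy"])/m["fy"]]);s=d.copy()
    for _ in range(8): s=d/(1+m["k1"]*(s@s))
    R=cv2.Rodrigues(np.asarray(m["rvec"]))[0]
    v=R.T@np.array([*s,1]); return -R.T@np.asarray(m["tvec"]), v/np.linalg.norm(v)
def tri(*mu):
    A=np.zeros((3,3));b=np.zeros(3)
    for m,u in mu:
        o,v=ray(m,u);P=np.eye(3)-np.outer(v,v);A+=P;b+=P@o
    x=np.linalg.solve(A,b)
    return x,[np.linalg.norm((np.eye(3)-np.outer(v,v))@(x-o)) for o,v in (ray(*k) for k in mu)]
def plane(m,u,z):
    o,v=ray(m,u);return (o+v*(z-o[2])/v[2])
T=lambda a:(220+a[0]/3.8-.5,115+a[1]/3.8-.5)
S=lambda a:(185+a[0]/3-.5,140+a[1]/3-.5)
E
python3 - <<'E'
from h import *
np.set_printoptions(precision=4,suppress=True)
O={"podL":((56,396),(741,189),.0446),"podR":((729,413),(185,67),.0446),"jarL":((228,326),(570,178),.058),"jarR":((380,302),(427,163),.058),"ring":((595,326),(251,131),.038)}
for k,(t,s,z) in O.items():
    x,e=tri((C["top"],T(t)),(C["scene"],S(s))); print(k,x,"err%.4f"%e[0],"plane",plane(C["top"],T(t),z)[:2],plane(C["scene"],S(s),z)[:2])
TR={"white":([(47,96),(230,112),(220,206),(36,187)],[(712,412),(513,354),(549,293),(738,348)]),
"black":([(333,22),(502,76),(476,161),(305,109)],[(367,395),(217,313),(282,263),(430,340)]),
"blue":([(667,92),(753,122),(726,211),(634,179)],[(74,262),(17,226),(90,186),(146,222)])}
for k,(t,s) in TR.items():
    p=np.array([tri((C["top"],T(a)),(C["scene"],S(b)))[0] for a,b in zip(t,s)])
    q=np.array([plane(C["top"],T(a),.018) for a in t])[:,:2]
    print(k,"tri",p.mean(0),"z",p[:,2],"plane",q.mean(0),"sc",np.mean([plane(C["scene"],S(b),.018) for b in s],0)[:2]); print("  sides",[np.round(np.linalg.norm(q[i]-q[i-1]),3) for i in range(4)],"long dir",np.degrees(np.arctan2(*( (q[0]+q[3]-q[1]-q[2])[::-1]))))
E
```

```text
podL [0.361  0.2944 0.0441] err0.0004 plane [0.3609 0.2947] [0.362  0.2941]
podR [ 0.3625 -0.2848  0.0459] err0.0003 plane [ 0.3625 -0.2848] [ 0.3606 -0.2863]
jarL [0.4241 0.1483 0.0576] err0.0000 plane [0.424  0.1483] [0.4246 0.1484]
jarR [0.4489 0.0189 0.0561] err0.0000 plane [0.4486 0.0188] [0.4516 0.0198]
ring [ 0.4362 -0.1697  0.0376] err0.0007 plane [ 0.4359 -0.169 ] [ 0.4368 -0.1702]
white tri [0.5865 0.2452 0.0163] z [0.0189 0.0149 0.0145 0.0171] plane [0.5862 0.2449] sc [0.5884 0.2458]
  sides [np.float64(0.084), np.float64(0.166), np.float64(0.087), np.float64(0.165)] long dir 86.12871818836075
black tri [0.6491 0.0035 0.0129] z [0.0142 0.012  0.0137 0.0119] plane [0.6476 0.0036] sc [0.6545 0.006 ]
  sides [np.float64(0.085), np.float64(0.162), np.float64(0.083), np.float64(0.161)] long dir 73.90856565271379
blue tri [ 0.602  -0.261   0.0123] z [0.0137 0.0136 0.0116 0.0104] plane [ 0.6009 -0.2605] sc [ 0.6083 -0.2553]
  sides [np.float64(0.087), np.float64(0.082), np.float64(0.087), np.float64(0.087)] long dir 71.97249207713516
```

Request:
arm_command --deltas '[[[0.9,2.4,-0.5,0,0,0],[0.9,2.4,-0.5,0,0,0],[1.2,2.4,-0.5,0,0,0],[1.4,2.4,-0.5,0,0,0],[1.5,2.4,-0.5,0,0,0],[1.5,2.4,-0.5,0,0,0],[1.5,2.4,-0.5,0,0,0],[1.6,2.4,-0.5,0,0,0],[1.6,2.4,-0.5,0,0,0],[1.6,2.4,-0.5,0,0,0],[1.6,2.4,-0.5,0,0,0],[1.7,1.9,-0.5,0,0,0]]]' --gripper 1 --squeeze 12

```text
t: 1.1
tool_pos: [0.3623, -0.2835, 0.158]
orientation: [-3.099, -0.51, 0.001]
force: [0.1, 0.3, 0.9]
opening: 0.0931
gripper_force: 0.0
```

```bash
python3 - <<'E'
from plant import monitor, eyes
import cv2
s=monitor.read_state();print(s["tool_pos"],s["orientation"],s["force"],s["q"])
m=eyes.camera_model("wrist");im=eyes.read_camera("wrist");cv2.imwrite("pics/w1.png",im)
from h import *
import json; json.dump({k:(np.asarray(v).tolist()) for k,v in m.items()},open("w1.json","w"))
for P in([.3625,-.2848,.0446],[.4362,-.1697,.038]):
    print(cv2.projectPoints(np.array([P]),np.array(m["rvec"]),np.array(m["tvec"]),np.array([[m["fx"],0,m["cx"]],[0,m["fy"],m["cy"]],[0,0,1]]),np.array([m["k1"],0,0,0]))[0].ravel())
E
```

```text
[ 0.36231681 -0.28350134  0.15801581] [-3.09916365e+00 -5.09661380e-01  5.46386372e-04] [0.12079612 0.25592468 0.94124264] [-7.75641287e-01 -2.20391313e-01  1.93968634e+00  1.94908329e-04
  1.42314966e+00  4.69141526e-01]
[325.21335638 195.84441179]
[229.26454542  78.80261749]
```

View pics/w1.png

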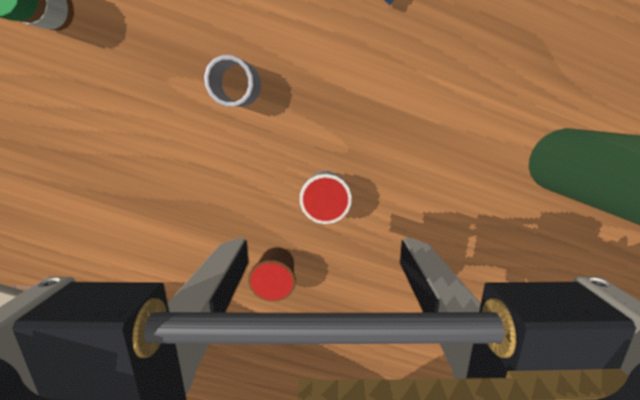

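The wrist view shows the red lid at (325.5,198.5), the ring at (230,80), the decoy at (272,280), and no obstruction under the fingers.

```bash
python3 - <<'E'
from h import *
import json
m=json.load(open("w1.json"))
print(plane(m,(325.5,198.5),.0446),plane(m,(230,80),.038))
print(tri((C["top"],T((729,413))),(C["scene"],S((185,67))),(m,(325.5,198.5))))
print(tri((C["top"],T((595,326))),(C["scene"],S((251,131))),(m,(230,80))))
E
```

```text
[ 0.3600362 -0.2859306  0.0446   ] [ 0.4354338  -0.17055845  0.038     ]
(array([ 0.36162795, -0.28524983,  0.04577899]), [np.float64(0.0010913834195584882), np.float64(0.0004789630368008435), np.float64(0.0013096454848254607)])
(array([ 0.435817  , -0.17002055,  0.03726737]), [np.float64(0.0009067354593590064), np.float64(0.0006471992229096525), np.float64(0.0005019722879621317)])
```

Request:
arm_command --deltas '[[[-0.1,-0.2,-1,0,0,0],[0,0,-2,0,0,0],[0,0,-2,0,0,0],[0,0,-2,0,0,0],[0,0,-2,0,0,0],[0,0,-2,0,0,0],[0,0,-1.5,0,0,0],[0,0,-1,0,0,0],[0,0,0,0,0,0],[0,0,0,0,0,0]]]'

```text
t: 1.98
tool_pos: [0.3604, -0.2876, 0.0232]
orientation: [-3.099, -0.508, 0.001]
force: [-0.5, 0.6, 0.4]
opening: 0.0931
gripper_force: 0.0
```

Request:
arm_command --deltas '[[[0,0,0,0,0,0],[0,0,0,0,0,0],[0,0,0,0,0,0],[0,0,0,0,0,0],[0,0,0,0,0,0],[0,0,0,0,0,0],[0,0,0,0,0,0],[0,0,0,0,0,0],[0,0,0,0,0,0],[0,0,0,0,0,0]]]' --gripper -1

```text
t: 2.82
tool_pos: [0.3611, -0.2875, 0.0238]
orientation: [3.1, 0.51, 0.0]
force: [0.1, 0.8, 2.2]
opening: 0.0507
gripper_force: 12.0
```

Request:
arm_command --deltas '[[[0,0,0.5,0,0,0],[0,0,1,0,0,0],[0,0,1.5,0,0,0],[0,0,2,0,0,0],[0,0,2,0,0,0],[0,0,2,0,0,0],[0,0,2,0,0,0],[0,0,1,0,0,0]]]'

```text
t: 3.48
tool_pos: [0.3621, -0.2885, 0.1473]
orientation: [3.097, 0.509, 0.004]
force: [-0.1, -0.3, 0.2]
opening: 0.0504
gripper_force: 12.0
```

Request:
arm_command --deltas '[[[1.5,1.2,0,0,0,5],[2.5,2,0,0,0,5],[2.5,2.5,0,0,0,5],[2.5,2.5,0,0,0,5],[2.5,2.5,0,0,0,5],[2.5,2.5,0,0,0,5],[2.5,2.5,0,0,0,5],[2.5,2.5,0,0,0,5],[2.5,2.5,0,0,0,5],[2.5,2,0,0,0,5],[2.5,1.5,0,0,0,5],[1,1,0,0,0,0]]]'

```text
t: 4.48
tool_pos: [0.6381, -0.0332, 0.1435]
orientation: [2.507, 1.893, 0.001]
force: [0.5, -0.1, 0.2]
opening: 0.0503
gripper_force: 12.0
```

Request:
arm_command --deltas '[[[0,0,-1,0,0,0],[0,0,-2,0,0,0],[0,0,-2,0,0,0],[0,0,-2,0,0,0],[0,0,-2,0,0,0],[0,0,-1,0,0,0],[0,0,-0.5,0,0,0],[0,0,0,0,0,0]]]'

```text
t: 5.15
tool_pos: [0.6346, -0.0358, 0.0371]
orientation: [-2.514, -1.881, 0.003]
force: [-1.0, 0.3, 0.6]
opening: 0.0501
gripper_force: 12.0
```

```bash
python3 - <<'E'
from plant import monitor, eyes
import cv2
s=monitor.read_state();print(s["tool_pos"],s["orientation"],s["force"],s["opening"])
a=eyes.read_camera("wrist"); b=eyes.read_camera("top")
cv2.imwrite("pics/w2.png",a); cv2.imwrite("pics/t2.png",b)
E
```

```text
[ 0.63459408 -0.03581176  0.0371476 ] [-2.51375328 -1.8812556   0.00319575] [-1.03845278  0.27686153  0.57923355] 0.050138154583632404
```

View pics/w2.png

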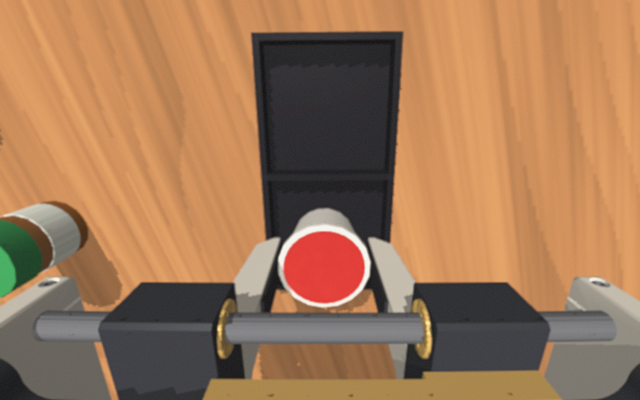

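The wrist view shows the capsule at (325,265) held level over the near bay, and the tray at columns 252–402, aligned with the gripper and centred.

Request:
arm_command --deltas '[[[0,0,-0.3,0,0,0],[0,0,-0.3,0,0,0],[0,0,-0.2,0,0,0],[0,0,0,0,0,0]]]'

```text
t: 5.58
tool_pos: [0.6359, -0.0354, 0.0305]
orientation: [-2.514, -1.883, 0.0]
force: [0.7, -0.1, -0.1]
opening: 0.0503
gripper_force: 12.0
```

Request:
arm_command --deltas '[[[0,0,-0.1,0,0,0],[0,0,-0.1,0,0,0],[0,0,0,0,0,0]]]'

```text
t: 5.83
tool_pos: [0.6359, -0.0354, 0.0284]
orientation: [-2.514, -1.883, 0.0]
force: [-0.2, 0.5, -0.1]
opening: 0.0502
gripper_force: 12.0
```

Request:
arm_command --deltas '[[[0,0,-0.1,0,0,0],[0,0,0,0,0,0],[0,0,0,0,0,0]]]'

```text
t: 6.08
tool_pos: [0.6362, -0.0354, 0.0278]
orientation: [2.514, 1.883, 0.0]
force: [-0.1, 1.0, 1.3]
opening: 0.05
gripper_force: 12.0
```

Request:
arm_command --deltas '[[[0,0,-0.1,0,0,0],[0,0,0,0,0,0],[0,0,0,0,0,0]]]'

```text
t: 6.33
tool_pos: [0.6363, -0.0354, 0.0277]
orientation: [2.514, 1.883, 0.0]
force: [-4.1, 0.8, 8.3]
opening: 0.0502
gripper_force: 12.0
```

Request:
arm_command --deltas '[[[0,0,0.1,0,0,0],[0,0,0,0,0,0]]]'

```text
t: 6.5
tool_pos: [0.6362, -0.0355, 0.0279]
orientation: [2.514, 1.883, 0.001]
force: [0.4, -0.1, 0.5]
opening: 0.0502
gripper_force: 12.0
```

Request:
arm_command --deltas '[[[0,0,0,0,0,0],[0,0,0,0,0,0],[0,0,0,0,0,0],[0,0,0,0,0,0],[0,0,0.3,0,0,0],[0,0,1,0,0,0],[0,0,2,0,0,0],[0,0,2.5,0,0,0],[0,0,2.5,0,0,0],[0,0,2,0,0,0],[0,0,1,0,0,0]]]' --gripper 0.5

```text
t: 7.42
tool_pos: [0.638, -0.0357, 0.1455]
orientation: [2.511, 1.881, 0.006]
force: [-0.1, -0.1, 0.3]
opening: 0.0696
gripper_force: 0.0
```

```bash
python3 - <<'E'
from plant import monitor, eyes
import cv2
s=monitor.read_state();print(s["tool_pos"],s["force"],s["opening"])
a=eyes.read_camera("wrist"); cv2.imwrite("pics/w3.png",a)
E
```

```text
[ 0.63799282 -0.03571383  0.14545222] [-0.11478382 -0.10180011  0.31365723] 0.06960613984621507
```

View pics/w3.png

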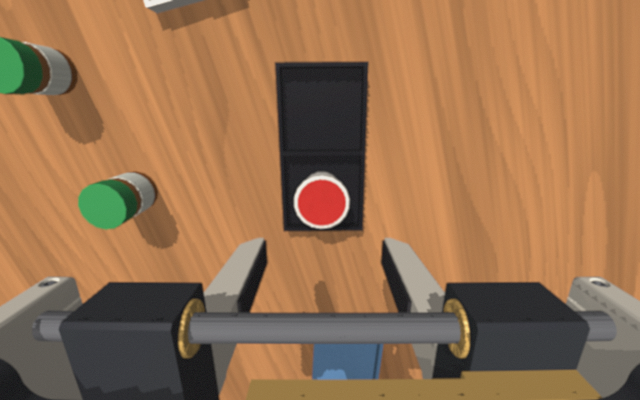

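Capsule one stands upright in its bay at (322,202). Next is the left capsule.

Request:
arm_command --deltas '[[[-1.2,1.4,0,0,0,0],[-2,2.5,0,0,0,0],[-2.5,3,0,0,0,0],[-2.5,3,0,0,0,0],[-2.5,3,0,0,0,0],[-2.5,3,0,0,0,0],[-2.5,3,0,0,0,0],[-2.5,3,0,0,0,0],[-2.5,3,0,0,0,0],[-2.5,3,0,0,0,0],[-2.5,3,0,0,0,0],[-1.8,2,0,0,0,0]]]' --gripper 1

```text
t: 8.47
tool_pos: [0.3584, 0.2952, 0.1398]
orientation: [-2.513, -1.884, 0.002]
force: [-0.0, 0.3, -0.5]
opening: 0.0929
gripper_force: 0.0
```

Request:
arm_command --deltas '[[[0,0,-1.6,0,0,0],[0,0,-2,0,0,0],[0,0,-2,0,0,0],[0,0,-2,0,0,0],[0,0,-2,0,0,0],[0,0,-1.2,0,0,0],[0,0,-0.8,0,0,0],[0,0,0,0,0,0],[0,0,0,0,0,0]]]'

```text
t: 9.22
tool_pos: [0.3607, 0.2933, 0.0243]
orientation: [-2.514, -1.883, 0.002]
force: [0.3, -0.5, -0.3]
opening: 0.0928
gripper_force: 0.0
```

Request:
arm_command --deltas '[[[0,0,0,0,0,0],[0,0,0,0,0,0],[0,0,0,0,0,0],[0,0,0,0,0,0],[0,0,0,0,0,0],[0,0,0,0,0,0],[0,0,0,0,0,0],[0,0,0,0,0,0],[0,0,0,0,0,0],[0,0,0,0,0,0]]]' --gripper -1

```text
t: 10.05
tool_pos: [0.3611, 0.2936, 0.0247]
orientation: [-2.514, -1.883, -0.0]
force: [-0.5, -1.0, 1.7]
opening: 0.0501
gripper_force: 12.0
```

Request:
arm_command --deltas '[[[0,0,0.5,0,0,0],[0,0,1,0,0,0],[0,0,1.5,0,0,0],[0,0,2,0,0,0],[0,0,2,0,0,0],[0,0,2,0,0,0],[0,0,2,0,0,0],[0,0,1,0,0,0]]]'

```text
t: 10.72
tool_pos: [0.3623, 0.2944, 0.1483]
orientation: [2.514, 1.883, 0.007]
force: [0.5, 0.2, 0.1]
opening: 0.0505
gripper_force: 12.0
```

Request:
arm_command --deltas '[[[1.3,-1.1,0,0,0,0],[2.5,-2.1,0,0,0,0],[2.7,-2.3,0,0,0,0],[2.7,-2.3,0,0,0,0],[2.7,-2.3,0,0,0,0],[2.7,-2.3,0,0,0,0],[2.7,-2.3,0,0,0,0],[2.7,-2.3,0,0,0,0],[2.7,-2.3,0,0,0,0],[2.7,-2.3,0,0,0,0],[2.7,-2.1,0,0,0,0],[1.7,-1.5,0,0,0,0]]]'

```text
t: 11.72
tool_pos: [0.6608, 0.0391, 0.1444]
orientation: [2.515, 1.881, -0.0]
force: [0.7, -0.0, -0.2]
opening: 0.0503
gripper_force: 12.0
```

Request:
arm_command --deltas '[[[0,0,-1,0,0,0],[0,0,-2,0,0,0],[0,0,-2,0,0,0],[0,0,-2,0,0,0],[0,0,-2,0,0,0],[0,0,-1.2,0,0,0],[0,0,-0.5,0,0,0],[0,0,-0.4,0,0,0],[0,0,-0.2,0,0,0],[0,0,-0.1,0,0,0],[0,0,0,0,0,0]]]'

```text
t: 12.63
tool_pos: [0.6598, 0.0416, 0.0317]
orientation: [2.514, 1.883, 0.002]
force: [-0.2, -0.2, -0.5]
opening: 0.0506
gripper_force: 12.0
```

Request:
arm_command --deltas '[[[0,0,-0.1,0,0,0],[0,0,-0.1,0,0,0],[0,0,-0.1,0,0,0],[0,0,0,0,0,0],[0,0,0,0,0,0]]]'

```text
t: 13.05
tool_pos: [0.6597, 0.0415, 0.0288]
orientation: [2.514, 1.883, 0.002]
force: [-1.4, 1.1, 5.8]
opening: 0.0502
gripper_force: 12.0
```

Request:
arm_command --deltas '[[[0,0,0.05,0,0,0],[0,0,0,0,0,0]]]'

```text
t: 13.22
tool_pos: [0.6596, 0.0416, 0.0288]
orientation: [2.514, 1.883, 0.002]
force: [0.5, 0.1, 4.8]
opening: 0.0503
gripper_force: 12.0
```

Request:
arm_command --deltas '[[[0,0,0,0,0,0],[0,0,0,0,0,0],[0,0,0,0,0,0],[0,0,0,0,0,0],[0,0,0.3,0,0,0],[0,0,1,0,0,0],[0,0,2,0,0,0],[0,0,2.5,0,0,0],[0,0,2.5,0,0,0],[0,0,2,0,0,0],[0,0,1,0,0,0],[0,0,0.5,0,0,0]]]' --gripper 0.5

```text
t: 14.22
tool_pos: [0.6605, 0.0416, 0.1494]
orientation: [2.512, 1.882, 0.005]
force: [0.1, 0.1, -0.5]
opening: 0.07
gripper_force: 0.0
```

Request:
arm_command --deltas '[[[-1.5,-0.2,0,0,0,0],[-2.5,-0.3,0,0,0,0],[-2.5,-0.3,0,0,0,0],[-2.5,-0.3,0,0,0,0],[-2.5,-0.3,0,0,0,0],[-2.5,-0.3,0,0,0,0],[-2.5,-0.3,0,0,0,0],[-2.5,-0.2,0,0,0,0],[-1.5,-0.1,0,0,0,0],[-0.5,0,0,0,0,0],[0,0,0,0,0,0]]]' --gripper 1 --squeeze 18

```text
t: 15.13
tool_pos: [0.4481, 0.0186, 0.1455]
orientation: [-2.514, -1.883, 0.001]
force: [0.3, 0.4, -0.2]
opening: 0.093
gripper_force: 0.0
```

Request:
arm_command --deltas '[[[0,0,-1.7,0,0,0],[0,0,-2,0,0,0],[0,0,-2,0,0,0],[0,0,-2,0,0,0],[0,0,-2,0,0,0],[0,0,-1.2,0,0,0],[0,0,-0.8,0,0,0],[0,0,0,0,0,0],[0,0,0,0,0,0]]]'

```text
t: 15.88
tool_pos: [0.4493, 0.0186, 0.029]
orientation: [-2.514, -1.883, 0.001]
force: [-0.7, -0.5, 0.1]
opening: 0.0931
gripper_force: 0.0
```

Request:
arm_command --deltas '[[[0,0,0,0,0,0],[0,0,0,0,0,0],[0,0,0,0,0,0],[0,0,0,0,0,0],[0,0,0,0,0,0],[0,0,0,0,0,0],[0,0,0,0,0,0],[0,0,0,0,0,0],[0,0,0,0,0,0],[0,0,0,0,0,0],[0,0,0,0,0,0]]]' --gripper -1

```text
t: 16.8
tool_pos: [0.4489, 0.0186, 0.0291]
orientation: [-2.514, -1.883, 0.0]
force: [-1.2, 0.5, 1.7]
opening: 0.0436
gripper_force: 18.0
```

Request:
arm_command --deltas '[[[0,0,0.5,0,0,0],[0,0,1,0,0,0],[0,0,1.5,0,0,0],[0,0,2,0,0,0],[0,0,2,0,0,0],[0,0,2,0,0,0],[0,0,2,0,0,0],[0,0,1,0,0,0]]]'

```text
t: 17.47
tool_pos: [0.4505, 0.0185, 0.1528]
orientation: [2.512, 1.882, 0.005]
force: [0.2, -0.3, -0.2]
opening: 0.0439
gripper_force: 18.0
```

Request:
arm_command --deltas '[[[0.8,1,0,0,0,1],[1.5,2,0,0,0,2],[1.8,2.5,0,0,0,3],[1.8,2.5,0,0,0,3],[1.8,2.5,0,0,0,2],[1.8,2.5,0,0,0,1],[1.8,2.5,0,0,0,0],[1.4,2,0,0,0,0],[0.8,1.1,0,0,0,0],[0,0,0,0,0,0]]]'

```text
t: 18.3
tool_pos: [0.5848, 0.2068, 0.1488]
orientation: [-2.301, -2.138, -0.001]
force: [0.2, -0.2, -1.4]
opening: 0.0436
gripper_force: 18.0
```

Request:
arm_command --deltas '[[[0,0,-1,0,0,0],[0,0,-2,0,0,0],[0,0,-2,0,0,0],[0,0,-2,0,0,0],[0,0,-2,0,0,0],[0,0,-1.2,0,0,0],[0,0,-0.5,0,0,0],[0,0,-0.4,0,0,0],[0,0,-0.2,0,0,0],[0,0,0,0,0,0],[0,0,0,0,0,0]]]'

```text
t: 19.22
tool_pos: [0.5849, 0.2047, 0.0373]
orientation: [2.303, 2.135, 0.002]
force: [-0.6, -0.2, -0.1]
opening: 0.0434
gripper_force: 18.0
```

```bash
python3 - <<'E'
from plant import monitor, eyes
import cv2
s=monitor.read_state();print(s["tool_pos"],s["force"],s["opening"])
a=eyes.read_camera("wrist"); cv2.imwrite("pics/w4.png",a)
E
```

```text
[0.58487285 0.20471317 0.03733181] [-0.64723863 -0.23004717 -0.13282707] 0.04341137463167719
```

View pics/w4.png

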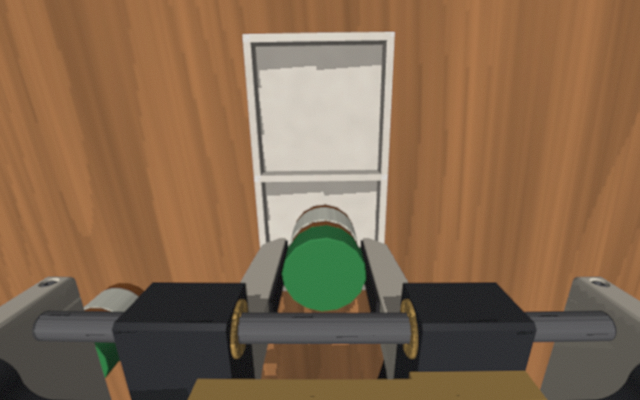

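The wrist view shows the jar upright at (323,262), aligned over the near white bay with the tray at columns 245–393.

Request:
arm_command --deltas '[[[0,0,-0.2,0,0,0],[0,0,-0.1,0,0,0],[0,0,-0.1,0,0,0],[0,0,0,0,0,0],[0,0,0,0,0,0]]]'

```text
t: 19.68
tool_pos: [0.5844, 0.2048, 0.0331]
orientation: [2.303, 2.136, 0.001]
force: [-1.9, -0.2, 5.2]
opening: 0.0436
gripper_force: 18.0
```

Request:
arm_command --deltas '[[[0,0,0.05,0,0,0],[0,0,0,0,0,0]]]'

```text
t: 19.85
tool_pos: [0.5844, 0.2047, 0.0332]
orientation: [2.304, 2.136, 0.001]
force: [-0.7, 0.3, 3.9]
opening: 0.0432
gripper_force: 18.0
```

Request:
arm_command --deltas '[[[0,0,0,0,0,0],[0,0,0,0,0,0],[0,0,0,0,0,0],[0,0,0,0,0,0],[0,0,0.3,0,0,0],[0,0,1,0,0,0],[0,0,2,0,0,0],[0,0,2.5,0,0,0],[0,0,2.5,0,0,0],[0,0,2,0,0,0],[0,0,1,0,0,0],[0,0,0.5,0,0,0]]]' --gripper 0.5

```text
t: 20.85
tool_pos: [0.5854, 0.2049, 0.1538]
orientation: [2.302, 2.134, 0.006]
force: [0.1, -0.2, -0.1]
opening: 0.0699
gripper_force: 0.0
```

Request:
arm_command --deltas '[[[-1,-0.4,0,0,0,0],[-2,-0.7,0,0,0,0],[-2.5,-0.9,0,0,0,0],[-2.5,-0.9,0,0,0,0],[-2.5,-0.9,0,0,0,0],[-2.5,-0.9,0,0,0,0],[-2,-0.7,0,0,0,0],[-1,-0.3,0,0,0,0],[0,0,0,0,0,0]]]' --gripper 1

```text
t: 21.6
tool_pos: [0.4218, 0.147, 0.1494]
orientation: [-2.303, -2.135, 0.003]
force: [0.1, -0.4, 0.2]
opening: 0.093
gripper_force: 0.0
```

Request:
arm_command --deltas '[[[0,0,-2,0,0,0],[0,0,-2,0,0,0],[0,0,-2,0,0,0],[0,0,-2,0,0,0],[0,0,-2,0,0,0],[0,0,-1.2,0,0,0],[0,0,-0.9,0,0,0],[0,0,0,0,0,0],[0,0,0,0,0,0]]]'

```text
t: 22.35
tool_pos: [0.424, 0.1476, 0.0293]
orientation: [-2.303, -2.135, 0.002]
force: [0.7, 0.1, 0.5]
opening: 0.0932
gripper_force: 0.0
```

Request:
arm_command --deltas '[[[0,0,0,0,0,0],[0,0,0,0,0,0],[0,0,0,0,0,0],[0,0,0,0,0,0],[0,0,0,0,0,0],[0,0,0,0,0,0],[0,0,0,0,0,0],[0,0,0,0,0,0],[0,0,0,0,0,0],[0,0,0,0,0,0],[0,0,0,0,0,0]]]' --gripper -1

```text
t: 23.27
tool_pos: [0.424, 0.1476, 0.0296]
orientation: [-2.304, -2.136, 0.0]
force: [-0.8, 0.6, 1.0]
opening: 0.0438
gripper_force: 18.0
```

Request:
arm_command --deltas '[[[0,0,0.5,0,0,0],[0,0,1,0,0,0],[0,0,1.5,0,0,0],[0,0,2,0,0,0],[0,0,2,0,0,0],[0,0,2,0,0,0],[0,0,2,0,0,0],[0,0,1,0,0,0]]]'

```text
t: 23.93
tool_pos: [0.4254, 0.1479, 0.1533]
orientation: [2.302, 2.134, 0.006]
force: [0.0, -0.5, -0.7]
opening: 0.0433
gripper_force: 18.0
```

Request:
arm_command --deltas '[[[1,0.9,0,0,0,0],[2,1.7,0,0,0,0],[2.5,2,0,0,0,0],[2.5,2.1,0,0,0,0],[2.5,2.1,0,0,0,0],[2.5,2.1,0,0,0,0],[2,1.7,0,0,0,0],[1.5,1.1,0,0,0,0],[0,0,0,0,0,0],[0,0,0,0,0,0]]]'

```text
t: 24.77
tool_pos: [0.589, 0.2848, 0.1489]
orientation: [-2.303, -2.136, 0.002]
force: [0.2, -0.9, -0.7]
opening: 0.0435
gripper_force: 18.0
```

Request:
arm_command --deltas '[[[0,0,-1,0,0,0],[0,0,-2,0,0,0],[0,0,-2,0,0,0],[0,0,-2,0,0,0],[0,0,-2,0,0,0],[0,0,-1.2,0,0,0],[0,0,-0.5,0,0,0],[0,0,-0.4,0,0,0],[0,0,-0.2,0,0,0],[0,0,0,0,0,0],[0,0,0,0,0,0]]]'

```text
t: 25.68
tool_pos: [0.5899, 0.2849, 0.0379]
orientation: [2.303, 2.135, 0.003]
force: [0.7, -0.1, -0.6]
opening: 0.0438
gripper_force: 18.0
```

Request:
arm_command --deltas '[[[0,0,-0.2,0,0,0],[0,0,-0.1,0,0,0],[0,0,-0.1,0,0,0],[0,0,0,0,0,0],[0,0,0,0,0,0]]]'

```text
t: 26.1
tool_pos: [0.5895, 0.2848, 0.0337]
orientation: [2.304, 2.136, 0.002]
force: [-2.2, -0.8, 5.1]
opening: 0.0439
gripper_force: 18.0
```

Request:
arm_command --deltas '[[[0,0,0.05,0,0,0],[0,0,0,0,0,0]]]'

```text
t: 26.27
tool_pos: [0.5895, 0.2847, 0.0337]
orientation: [2.304, 2.136, 0.001]
force: [0.6, -0.2, 3.1]
opening: 0.0434
gripper_force: 18.0
```

Request:
arm_command --deltas '[[[0,0,0,0,0,0],[0,0,0,0,0,0],[0,0,0,0,0,0],[0,0,0,0,0,0],[0,0,0.3,0,0,0],[0,0,1,0,0,0],[0,0,2,0,0,0],[0,0,2.5,0,0,0],[0,0,2.5,0,0,0],[0,0,2,0,0,0],[0,0,1,0,0,0],[0,0,0.5,0,0,0]]]' --gripper 0.5

```text
t: 27.27
tool_pos: [0.5904, 0.2851, 0.1544]
orientation: [2.303, 2.135, 0.006]
force: [0.0, -0.5, 0.2]
opening: 0.0699
gripper_force: 0.0
```

Request:
arm_command --deltas '[[[-0.7,-2,0,0,0,2],[-1,-3,0,0,0,4],[-1,-3,0,0,0,5],[-1,-3,0,0,0,5],[-1,-3,0,0,0,5],[-1,-3,0,0,0,5],[-1,-3,0,0,0,5],[-1,-3,0,0,0,0],[-1,-3,0,0,0,0],[-1,-3,0,0,0,0],[-1,-3,0,0,0,0],[-1,-3,0,0,0,0]]]' --gripper 1

```text
t: 28.27
tool_pos: [0.4706, -0.0665, 0.1501]
orientation: [-1.648, -2.673, 0.001]
force: [0.7, -1.2, -0.2]
opening: 0.0933
gripper_force: 0.0
```

Request:
arm_command --deltas '[[[-1,-3,0,0,0,0],[-1,-3,0,0,0,0],[-1,-3,0,0,0,0],[-0.6,-1.5,0,0,0,0],[0,0,0,0,0,0],[0,0,0,0,0,0]]]'

```text
t: 28.77
tool_pos: [0.4353, -0.1706, 0.1503]
orientation: [-1.652, -2.671, -0.0]
force: [0.9, -0.6, 0.5]
opening: 0.0929
gripper_force: 0.0
```

```bash
python3 - <<'E'
from plant import monitor, eyes
import cv2,json,numpy as np
s=monitor.read_state();print(s["tool_pos"],s["orientation"],s["q"][5])
m=eyes.camera_model("wrist");a=eyes.read_camera("wrist"); cv2.imwrite("pics/w5.png",a)
json.dump({k:(np.asarray(v).tolist()) for k,v in m.items()},open("w5.json","w"))
E
```

```text
[ 0.43532845 -0.17062074  0.15026503] [-1.65159167e+00 -2.67057612e+00 -3.40068846e-04] -0.9466370883493149
```

View pics/w5.png

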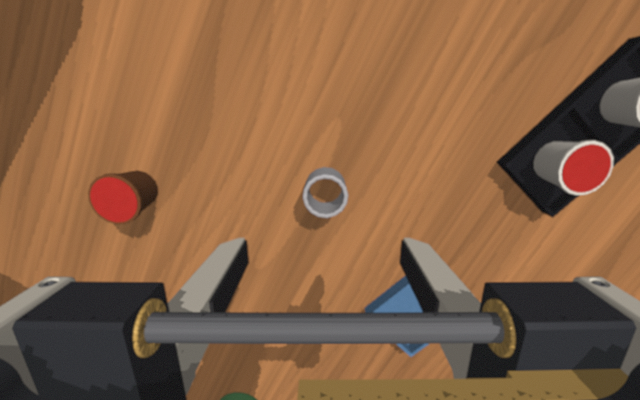

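The wrist view shows the ring at (325,195), centred between the fingers, with both capsules upright in the black tray at right.

Request:
arm_command --deltas '[[[0,0,-1.5,0,0,0],[0,0,-2.5,0,0,0],[0,0,-2.5,0,0,0],[0,0,-2.5,0,0,0],[0,0,-2,0,0,0],[0,0,-1.5,0,0,0],[0,0,-1,0,0,0],[0,0,0,0,0,0],[0,0,0,0,0,0]]]'

```text
t: 29.57
tool_pos: [0.436, -0.1695, 0.016]
orientation: [-1.647, -2.674, -0.0]
force: [-0.3, -0.2, -0.2]
opening: 0.0931
gripper_force: 0.0
```

Request:
arm_command --deltas '[[[0,0,0,0,0,0],[0,0,0,0,0,0],[0,0,0,0,0,0],[0,0,0,0,0,0],[0,0,0,0,0,0],[0,0,0,0,0,0],[0,0,0,0,0,0],[0,0,0,0,0,0],[0,0,0,0,0,0],[0,0,0,0,0,0],[0,0,0,0,0,0]]]' --gripper -1

```text
t: 30.48
tool_pos: [0.436, -0.1705, 0.0162]
orientation: [-1.649, -2.674, 0.0]
force: [-0.8, -0.1, 0.7]
opening: 0.0444
gripper_force: 18.0
```

Request:
arm_command --deltas '[[[0,0,0.5,0,0,0],[0,0,1,0,0,0],[0,0,1.5,0,0,0],[0,0,2,0,0,0],[0,0,2,0,0,0],[0,0,1,0,0,0],[0,0,0,0,0,0]]]'

```text
t: 31.07
tool_pos: [0.4381, -0.1715, 0.0996]
orientation: [1.646, 2.669, 0.001]
force: [-0.3, -0.2, 0.1]
opening: 0.044
gripper_force: 18.0
```

Request:
arm_command --deltas '[[[1,-0.5,0,0,0,0],[2,-1.1,0,0,0,0],[2.5,-1.4,0,0,0,0],[2.5,-1.4,0,0,0,0],[2.5,-1.4,0,0,0,0],[2.5,-1.4,0,0,0,0],[2,-1.1,0,0,0,0],[1.5,-0.7,0,0,0,0],[0,0,0,0,0,0],[0,0,0,0,0,0]]]'

```text
t: 31.9
tool_pos: [0.6005, -0.2602, 0.0944]
orientation: [-1.648, -2.672, 0.0]
force: [-0.1, -0.4, -0.8]
opening: 0.0441
gripper_force: 18.0
```

Request:
arm_command --deltas '[[[0,0,-1,0,0,0],[0,0,-2,0,0,0],[0,0,-2,0,0,0],[0,0,-1,0,0,0],[0,0,-0.5,0,0,0],[0,0,-0.4,0,0,0],[0,0,-0.2,0,0,0],[0,0,0,0,0,0],[0,0,0,0,0,0]]]'

```text
t: 32.65
tool_pos: [0.6017, -0.2608, 0.0262]
orientation: [1.648, 2.672, 0.0]
force: [0.9, -0.0, -0.7]
opening: 0.0441
gripper_force: 18.0
```

```bash
python3 - <<'E'
from plant import monitor, eyes
import cv2
s=monitor.read_state();print(s["tool_pos"],s["force"],s["opening"])
a=eyes.read_camera("wrist"); cv2.imwrite("pics/w6.png",a)
E
```

```text
[ 0.60170184 -0.26078866  0.02621527] [ 0.94015248 -0.01383256 -0.65449093] 0.0440939899044216
```

View pics/w6.png

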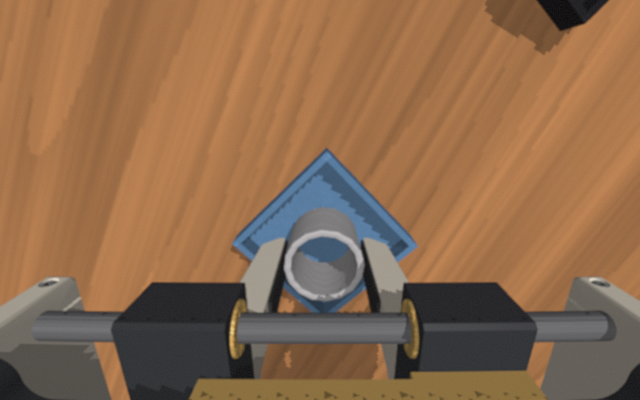

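The wrist view shows the ring at (324,263), held level and centred on the blue tray's diagonal, between corners at (233,243) and (415,245).

Request:
arm_command --deltas '[[[0,0,-0.2,0,0,0],[0,0,-0.2,0,0,0],[0,0,-0.1,0,0,0],[0,0,-0.1,0,0,0],[0,0,0,0,0,0],[0,0,0,0,0,0]]]'

```text
t: 33.2
tool_pos: [0.6012, -0.2605, 0.0202]
orientation: [1.649, 2.674, -0.0]
force: [-3.8, 2.1, 7.0]
opening: 0.0441
gripper_force: 18.0
```

Request:
arm_command --deltas '[[[0,0,0.05,0,0,0],[0,0,0,0,0,0]]]'

```text
t: 33.37
tool_pos: [0.6012, -0.2605, 0.0202]
orientation: [1.649, 2.674, -0.0]
force: [-2.7, 1.5, 4.5]
opening: 0.044
gripper_force: 18.0
```

Request:
arm_command --deltas '[[[0,0,0,0,0,0],[0,0,0,0,0,0],[0,0,0,0,0,0],[0,0,0,0,0,0],[0,0,0.3,0,0,0],[0,0,1,0,0,0],[0,0,2,0,0,0],[0,0,2.5,0,0,0],[0,0,2.5,0,0,0],[0,0,2.5,0,0,0],[0,0,2.5,0,0,0],[0,0,1,0,0,0]]]' --gripper 0.25

```text
t: 34.37
tool_pos: [0.603, -0.2614, 0.1684]
orientation: [1.646, 2.668, 0.001]
force: [-0.5, -0.3, 1.5]
opening: 0.0577
gripper_force: 0.0
```

Request:
arm_command --deltas '[[[-1,0,1,0,0,0],[-2.5,0,1,0,0,0],[-2.5,0,1,0,0,0],[-2.5,0,0,0,0,0],[-2.5,0,0,0,0,0],[-2.5,0,0,0,0,0],[-2,0,0,0,0,0],[-1,0,0,0,0,0],[0,0,0,0,0,0]]]'

```text
t: 35.12
tool_pos: [0.4348, -0.2605, 0.1927]
orientation: [-1.651, -2.673, 0.0]
force: [-0.2, -0.1, 0.2]
opening: 0.058
gripper_force: 0.0
```

```bash
python3 - <<'E'
from plant import monitor, eyes
import cv2
s=monitor.read_state();print(s["tool_pos"],s["force"],s["opening"])
a=eyes.read_camera("scene")[140:290,185:450]; cv2.imwrite("pics/s7.png",cv2.resize(a,None,fx=3,fy=3,interpolation=cv2.INTER_CUBIC))
a=eyes.read_camera("top"); cv2.imwrite("pics/t7.png",cv2.resize(a[90:280,140:530],None,fx=2,fy=2,interpolation=cv2.INTER_CUBIC))
E
```

```text
[ 0.43475859 -0.26052928  0.19270635] [-0.20007275 -0.12340713  0.17123566] 0.05797356523462193
```

View pics/s7.png

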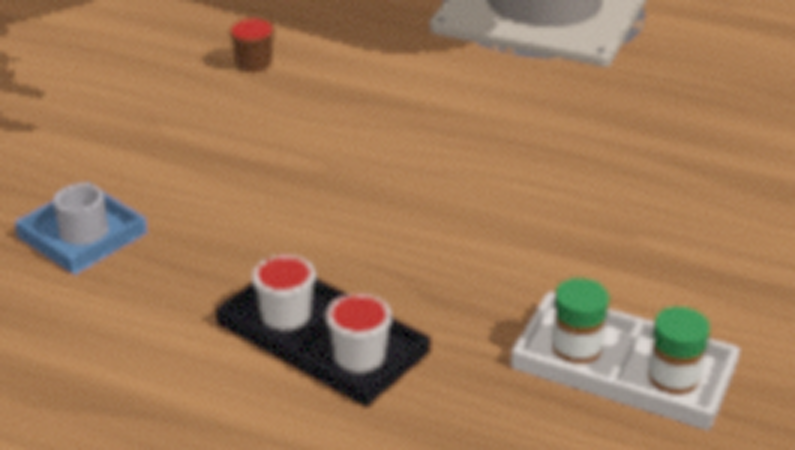

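View pics/t7.png

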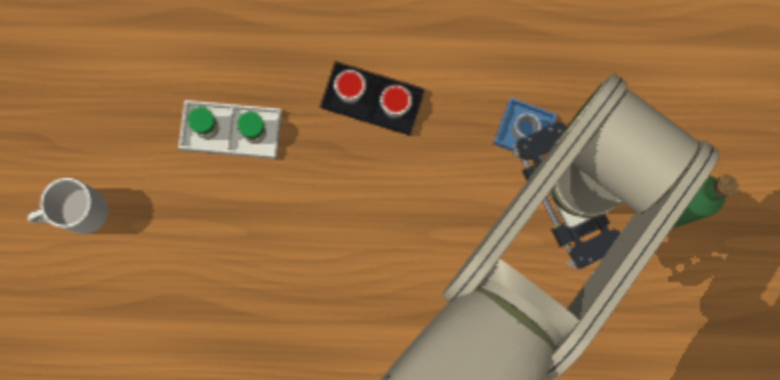

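The scene crop shows the ring at (82,213), the capsules at (285,292) and (360,333), and the jars at (580,322) and (680,350), each upright in its own bay. The top view shows the same, with the mug at its old place. The bottle is partly behind the arm at (700,200), and no contact was felt. I'm handing the job in.

```bash
python3 -c "
from plant import ticket
print(ticket.close_job())"
```

```text
the job is handed in; nothing more can be done
None
```

I handed in the job at about 35 s: both red-lidded capsules are in the black tray, both jars in the white tray and the ring in the blue tray, all upright, and the arm never touched the mug or bottle.

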